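# Hold the pressure pot's bayonet cap at its bleed position

### The arm

A 6-joint arm with a two-finger parallel gripper is mounted at the origin on a cart in front of the work surface, level with it; the furniture and walls round the work are solid. World frame = base frame: x ahead of the robot, y to its left, z up, the work surface at z = 0. Lengths are in mm, angles in rad, forces in N, time in s.
With the tool pointing down it reaches from about 350 to 975 mm from the base axis. Payload 7.1 kg.
Tool frame: the origin (TCP) lies on the front face of the gripper's body, between the roots of the fingers; the fingertips stand 80 mm ahead of it and the grasp point (between the pads) lies 61 mm ahead of it (env.tips_ahead is the distance from the TCP to the fingertips, in mm); z points along the fingers, y is the line along which they close (so a half turn about z gives the same grasp; the last joint's range is limited). The gripper opens to 88 mm and grips with 3 to 60 N. Pads are 20 mm wide; open, the fingers measure 115 mm over their backs; the gripper's body (75 mm by 178 mm) begins 61 mm behind the grasp point.
Start: joints at [-1.321, 0.423, 1.63, -0, 1.089, -0.019], TCP at [166.003, -602.535, 302.675] pointing down, gripper open.
Joint ranges: [-3, 3], [-0.9, 2.11], [0.09, 2.58], [-1.31, 4.45], [0.11, 2.69], [-2.54, 2.54]. Speed limits (rad/s): [2.39, 2.39, 3.01, 3.14, 3.14, 3.14].

### API

Orientations are given as a unit quaternion [x, y, z, w].
In Python, from station import env, set_gripper, viewer, workorder gives the robot as it stands. Calls block until the motion is done:
- env.reach(position, orientation): joint-space move of the TCP to a pose.
- env.move_l(position, rot=None, rate=150, f_stop=None): straight line of the TCP; rot=None keeps the orientation; rate is the mean speed in mm/s. With f_stop (N) it stops when the force on the tool has changed by that much, and returns True; else False.
- env.move_joints(angles): joint-space move.
- set_gripper(opening): finger opening in mm; the grip force is fixed at half the most; returns when the fingers have stopped.
- env.hold(seconds).
- env.ik(position, orientation): joint angles nearest the present ones, or None.
- env.read_state(): the state.
- viewer.camera(name): name is "scene" or "top" or "wrist"; returns the picture (400x640x3 uint8, blue, green, red); there is no depth.
- viewer.camera_params(name): a dict with "fx", "fy", "cx", "cy" (pixels), "pose" (4x4, takes a point from camera to world coordinates); the wrist camera has in their place "tool_from_camera" (4x4, takes a point from camera to tool coordinates, whose origin is the TCP and whose axes are the flange's). Camera axes: x right, y up, looking along -z (the intrinsics and any distortion apply to the point x, -y, -z); pixel columns grow to the right and rows downward; lengths in mm; the calibration is good to about 2 mm. The wrist camera is an equidistant fisheye: a pixel r from the principal point sees the ray r / f radians off the axis. A picture is of the moment at which its call begins: read the wrist's pose just before it. camera_params takes no time and is no camera call.
A pose or a line that the arm cannot do raises env.IKError and nothing moves.
- workorder.sign_off(): hands the job in; it is judged then, once.
The state is a dict: "time_s": time; "qpos": joint angles; "dq": joint speeds; "tau": joint torques, N m; "tool_pos": TCP position; "orientation": TCP orientation; "force": force on the tool from outside, world axes, zero at the start; "wrist_torque": the same for the moment, N m; "width": finger opening in mm; "grip_force": force on a finger pad.
Only numpy, scipy, OpenCV 4.12 (cv2) and the standard library are available. Lean on these libraries where they do the work, as an engineer would, in place of code of your own. Each camera call takes 0.05 s, during which the arm holds its last target. There are 200 camera calls.

### The job

Lift the metal cap up and off its hook and put it into the mouth of the pressure pot, lugs through the two slots, until its flange lies flat on the rim. Then turn it clockwise (seen from above) halfway to the lock, so that its handle plate points at the two broad ribs on the rim, and never on into the click of the lock. A spring turns it back, so finish while still gripping the cap and holding it still at the broad ribs, and leave the loose things around where they lie.

Things in the scene. Friction and masses are not known exactly. Their poses are not given: they have to be found in the camera images.
- cap: Bare-metal bayonet cap, 180 g, hanging upright on the hook with its x across the rod. Origin: centre of the flange's underside, the face that comes to lie on the rim; z up through the handle. Flange: disc 66 mm across, z 0 to 8 mm. Below it a plug 28 mm across, tapered at its end, down to z = -21 mm. Half a turn about z gives the same cap.
- handle (a point): Grip point at z = 68 mm of the cap, axes as the cap's. The handle is a flat upright plate along the cap's x: 44 mm wide, 8 mm thick along y, up to z = 79 mm, solid from z = 38 mm up; under that a hanging window 28 mm wide, z 8 to 38 mm, upper corners bevelled. Grip it across its thickness (along y), fingertips above z = 46 mm to clear the hook's tip.
- pin (a point): Centre of the cap's 6 mm cross pin, at z = -13 mm of the cap, axes as the cap's. The pin lies along x, in line with the handle plate; its ends stand out of the plug as two lugs, to x = +-25 mm.
- hook: Fixed stand: wooden foot 100 x 80 x 12 mm and a bent 7 mm steel rod. Origin on the bench under the hanging cap's centre. Post at x = +48 mm, 155 mm tall; from its top the rod runs along -x over the origin and ends at x = -18 mm in an upturned tip, its top 161 mm above the bench.
- saddle (a point): Where the cap hangs: centre of the rod above the stand's origin, 150 mm above the bench; the rod is level for 9 mm either side, then its tip rises 7 mm. Axes as the stand's. The cap comes off by lifting it 11 to 18 mm, then drawing it level along the stand's -x for 60 mm before raising it further (its flange passes under the tip).
- pot: Fixed grey pressure pot, 90 mm across, on a round foot of 120 mm, a brass spigot on its +x side, a steel rim 73 mm across at the top, 120 mm above the bench. Origin on the bench under its centre, z up. With the lugs below the lip a stop bars anticlockwise turning; clockwise they push a sprung ring, meet sprung balls from about 59 degrees and click past them into the lock at about 75.
- mouth (a point): Centre of the pot's mouth, level with the top of the rim; axes as the pot's. The seated cap's origin lies on it. The mouth is a hole 36 mm across in a lip 6 mm thick, with two slots 12 mm wide along x, out to x = +-28 mm, for the lugs; below the lip the bore is 56 mm across and 22 mm deep from the rim.
- rib_a (a point): Outer end of one broad half-way rib (12 mm wide, on the rim's outside, 1 mm below its top), 45 degrees clockwise from the slot on the pot's +x. Pairs of narrow ribs 90 degrees clockwise from the slots mark the lock.
- rib_b (a point): Outer end of the other broad half-way rib, across the rim from the first. The handle plate points at both ribs at the bleed position.
- return_ring (a joint): Turn of the sprung ring in the pot, rad, 0 at rest, growing clockwise. The lugs meet it when the cap has turned about 0.16 rad from the slots and drive it from there (cap's turn = reading + about 0.16); half-way reads about 0.62, the lock clicks at about 1.15. Spring torque 0.04 N m at rest, 0.09 N m at half-way.
- tape_measure: Bystander: tape measure, 37 x 88 x 64 mm, loose. Origin under its centre.
- screwdriver: Bystander: screwdriver lying flat, 229 mm long, loose. Origin under its centre.
- sanding_block: Bystander: cork sanding block, 63 x 110 x 35 mm, loose. Origin under its centre.
- pencil: Bystander: pencil lying on the bench between the stand and the pot, 160 mm long, loose. Origin under its centre.
Not all that is in view belongs to the job. Of the things that look like the cap, the middle-sized one is meant.

How it is judged (in metres and radians):
On the way, in this order (a step that is already met when the one before it is completed fails the run):
1. the cap is off the hook, at least 25 mm to the side of its hanging place and touching neither stand nor pot (horizontal distance between cap and hook above 0.025 m and contact force between cap and hook below 0.05 N and contact force between cap and pot below 0.05 N and height (world z) of cap above 0.08 m), for 0.1 s.
2. the cap is seated in the mouth, flange on the rim, lugs still in line with the slots (horizontal distance between cap and mouth below 0.005 m and z of cap in the frame of mouth between -0.003 and 0.0025 m and angle between cap's own z axis and vertical below 0.1 rad and angle between the x axis of cap and the x axis of pot, either way round below 0.3 rad), for 0.1 s.
At the end, for the whole second after the job is handed in: The cap sits in the mouth (centred within 5 mm, flange within 2.5 mm of the rim, upright within 0.1 rad), is turned 45 degrees clockwise from the slots (0.585 to 0.985 rad, the sprung ring at 0.35 to 0.9 rad), stands still, and the fingers still hold it (over 3 N) (horizontal distance between cap and mouth below 0.005 m and z of cap in the frame of mouth between -0.003 and 0.0025 m and angle between cap's own z axis and vertical below 0.1 rad and angle between the x axis of cap and the x axis of pot, either way round between 0.585 and 0.985 rad and value of joint return_ring between 0.35 and 0.9 rad and contact force between the fingers and cap above 3 N and angular speed of cap below 0.15 rad/s); the arm keeps its last pose, push and grip.
It fails at once if the cap was turned on into the lock (value of joint return_ring above 1.1 rad).
It fails at once if a bystander was moved by more than 40 mm (distance of any of tape_measure, screwdriver, sanding_block, pencil from where it was at the start of the episode above 0.04 m).
It also fails if it takes over 43 s, if anything falls off the work surface, if the arm or the gripper's body presses on something with over 40 N, if the wrist force passes 120 N, or if a joint passes its speed limit or range.

## Working session

There is one attempt and no reset: what is moved stays moved. The work goes in short steps, each a Python script; the robot and the scene stay as the last script left them, time stands still between calls to the robot, and variables do not carry over. Pictures are saved under pics/ and viewed, at most 10 in all, crops included, and the job is handed in when it is done.

```bash
mkdir -p pics; ls; python3 - <<'E'
from station import env, viewer
import cv2,json
for n in("scene","top"):
    cv2.imwrite(f"pics/{n}0.png",viewer.camera(n)); p=viewer.camera_params(n); print(n,{k:(v.tolist() if hasattr(v,'tolist') else v) for k,v in p.items()})
print(viewer.camera_params("wrist")); s=env.read_state(); print(s)
E
```

```text
pics
scene {'fx': 459.7932090549765, 'fy': 459.7932090549765, 'cx': 311.85686047805524, 'cy': 200.84473667984489, 'pose': [[-0.8062236326155873, 0.30459204267265766, -0.5071756517742394, -204.55412209666324], [-0.5915998493753338, -0.40983889154968556, 0.6942922303989925, 988.9864556844022], [0.0036155817248409534, 0.8597998432855308, 0.5106184064984027, 759.8496800066126], [0.0, 0.0, 0.0, 1.0]]}
top {'fx': 462.4056110874349, 'fy': 462.4056110874349, 'cx': 312.73456005559, 'cy': 192.93783305255027, 'pose': [[0.021930238077834927, 0.9991313435931647, -0.035434769754674855, 390.2868765083734], [-0.9996721264170725, 0.022383130746939633, 0.012435237140246464, 128.80460352869068], [0.013217576276240667, 0.03515044391871524, 0.9992946222059335, 1251.5615322858102], [0.0, 0.0, 0.0, 1.0]]}
{'fx': 309.70691628693146, 'fy': 309.70691628693146, 'cx': 318.82159283323057, 'cy': 190.61779067184574, 'tool_from_camera': array([[-5.24634713e-06,  9.62153202e-01,  2.72509111e-01,
         7.45991318e+01],
       [ 9.99999923e-01,  1.12313599e-04, -3.77295798e-04,
         2.66895493e-01],
       [-3.
[... 152 characters left out ...]
e+00]])}
{'time_s': 0.1, 'qpos': array([-1.32099704e+00,  4.23760094e-01,  1.63059213e+00, -1.84858248e-05,
        1.08858640e+00, -1.90258589e-02]), 'dq': array([ 0.00105315, -0.00220395, -0.00196326,  0.0005813 ,  0.00236914,
       -0.0004066 ]), 'tau': array([-1.03397466e-03, -5.45618498e+01, -2.74323070e+01,  6.44797878e-02,
        1.88147515e-02, -4.82584733e-05]), 'tool_pos': array([ 165.91062983, -602.1810585 ,  301.99048073]), 'orientation': array([ 9.90979423e-01,  1.34012428e-01, -8.56126495e-05, -6.67564634e-04]), 'force': array([-0.22431585,  0.44257932, -0.40914821]), 'wrist_torque': array([-0.05697729,  0.0302249 , -0.02596722]), 'grip_force': 0.0, 'width': 87.8966754502199}
```

View pics/scene0.png

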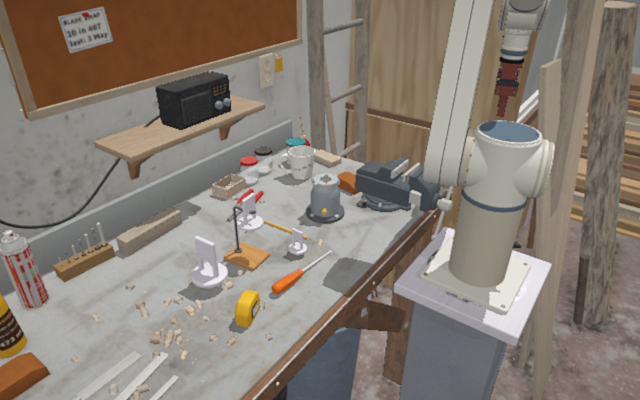

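View pics/top0.png

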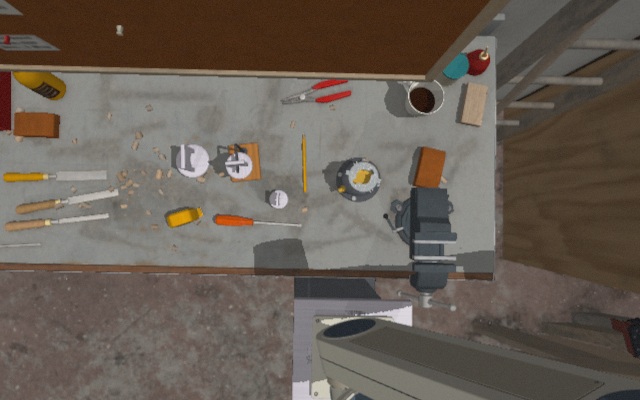

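Three cap-like things in the top view: a large one at (193,160) standing on the bench, one at (238,163) hanging on the hook, and a small one at (279,199). The middle-sized one is on the hook, as described. The pot is at (358,179). I'll confirm this in one enlarged crop.

```bash
python3 - <<'E'
import cv2,numpy as np
t=cv2.imread("pics/top0.png");s=cv2.imread("pics/scene0.png")
a=cv2.resize(t[135:215,170:280],(412,300),interpolation=3)
b=cv2.resize(t[145:210,325:395],(323,300),interpolation=3)
c=cv2.resize(s[185:285,180:280],(300,300),interpolation=3)
d=cv2.resize(s[165:225,295:355],(300,300),interpolation=3)
o=np.zeros((600,800,3),np.uint8);o[:300,:412]=a;o[:300,420:743]=b;o[300:,:300]=c;o[300:,320:620]=d
cv2.imwrite("pics/crop1.png",o)
E
```

```text
(no output)
```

View pics/crop1.png

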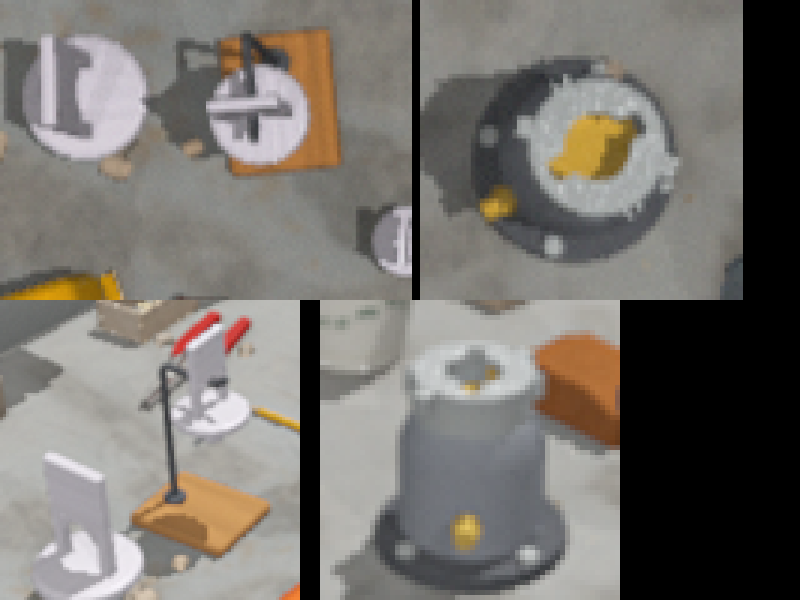

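The crop confirms it: the middle-sized cap hangs on the hook, its plate running left to right in the top image. The hook's post is on the far side (up in the image) and the slots point toward the spigot, lower left to upper right.

```bash
cat > h.py <<'E'
import numpy as np, cv2
from scipy.spatial.transform import Rotation as R
from station import env, viewer, set_gripper
def ray_fix(n,px):
    p=viewer.camera_params(n);T=p["pose"];d=np.array([(px[0]-p["cx"])/p["fx"],-(px[1]-p["cy"])/p["fy"],-1])
    return T[:3,3],T[:3,:3]@d
def plane(n,px,z):
    o,d=ray_fix(n,px);return o+d*(z-o[2])/d[2]
def down(yaw):  # tool pointing down, tool x axis at heading yaw
    c,s=np.cos(yaw),np.sin(yaw)
    return R.from_matrix(np.array([[c,s,0],[s,-c,0],[0,0,-1]])).as_quat()
def wcam(st):
    p=viewer.camera_params("wrist");T=np.eye(4);T[:3,:3]=R.from_quat(st["orientation"]).as_matrix();T[:3,3]=st["tool_pos"]
    return p,T@p["tool_from_camera"]
def wplane(st,px,z):
    p,T=wcam(st);u=np.array([px[0]-p["cx"],px[1]-p["cy"]]);r=np.hypot(*u);th=r/p["fx"]
    d=np.array([np.sin(th)*u[0]/max(r,1e-9),-np.sin(th)*u[1]/max(r,1e-9),-np.cos(th)]);d=T[:3,:3]@d
    return T[:3,3]+d*(z-T[2,3])/d[2]
def wproj(st,P):
    p,T=wcam(st);c=np.linalg.inv(T)@np.r_[P,1];th=np.arctan2(np.hypot(c[0],c[1]),-c[2]);u=np.array([c[0],-c[1]]);u/=np.linalg.norm(u)
    return np.array([p["cx"],p["cy"]])+p["fx"]*th*u
def shot(name):
    st=env.read_state();im=viewer.camera("wrist");cv2.imwrite(f"pics/{name}.png",im);np.save(f"pics/{name}.npy",np.r_[st["tool_pos"],st["orientation"]]);return st
def load(name):
    a=np.load(f"pics/{name}.npy");return dict(tool_pos=a[:3],orientation=a[3:])
E
python3 - <<'E'
from h import *
c=lambda u,v:(325+(u-420)/323*70,145+v/300*65)
a=lambda u,v:(170+u*110/412,135+v*80/300)
print("rim",plane("top",c(598,147),120),"slots",plane("top",c(555,170),120),plane("top",c(640,125),120),"spig",plane("top",c(492,205),60))
print("cap",plane("top",a(260,115),123), "post top",plane("top",a(250,45),155))
print("pencil",plane("top",(304,135),5),plane("top",(304,191),5))
# check with the scene camera
print("rim scene",plane("scene",(295+(475-320)/5,165+(370-300)/5),120))
print("big cap", plane("top",(193,160),10),"screwdriver",plane("top",(300,225),5))
E
```

```text
rim [472.72535839  -9.2260921  120.        ] slots [459.9528967   13.44899809 120.        ] [484.96864566 -31.40652496 120.        ] spig [443.24395314  42.24538088  60.        ]
cap [492.92411143 295.25539609 123.        ] post top [534.32686416 298.08841605 155.        ]
pencil [590.97162395 140.39472781   5.        ] [439.19110863 136.96423305   5.        ]
rim scene [472.33760618  -8.21771896 120.        ]
big cap [515.56572437 436.66186265  10.        ] screwdriver [347.43674312 145.65215097   5.        ]
```

```bash
python3 - <<'E'
from h import *
env.reach([473,-9,340],down(np.pi/2));env.hold(0.2);st=shot("wpot");print(st["time_s"],st["tool_pos"],wproj(st,[473,-9,120]),st["qpos"].round(2))
env.reach([493,285,360],down(np.pi/2));env.hold(0.2);st=shot("wcap");print(st["time_s"],st["tool_pos"],wproj(st,[493,295,123]),st["qpos"].round(2))
a=cv2.imread("pics/wpot.png");b=cv2.imread("pics/wcap.png")
o=np.zeros((600,800,3),np.uint8)
P=[(load("wpot"),[473,-9,120],a),(load("wcap"),[493,295,140],b)]
for i,(s,p,im) in enumerate(P):
    u=wproj(s,p).round().astype(int);x0,y0=max(u[0]-80,0),max(u[1]-100,0);x0=min(x0,480);y0=min(y0,200);print("crop",i,x0,y0)
    o[:500,i*400:i*400+400]=cv2.resize(im[y0:y0+200,x0:x0+160],(400,500),interpolation=cv2.INTER_CUBIC)
cv2.imwrite("pics/crop2.png",o)
E
```

```text
2.6833 [473.07181919  -9.4784186  339.9549429 ] [318.6448483  179.15960668] [-0.05  0.15  1.92 -0.    1.07 -0.04]
4.0667 [493.35867368 283.77847783 360.05441415] [318.34819771 165.36039905] [ 0.5   0.28  1.7  -0.    1.16  0.5 ]
crop 0 239 79
crop 1 238 69
```

View pics/crop2.png

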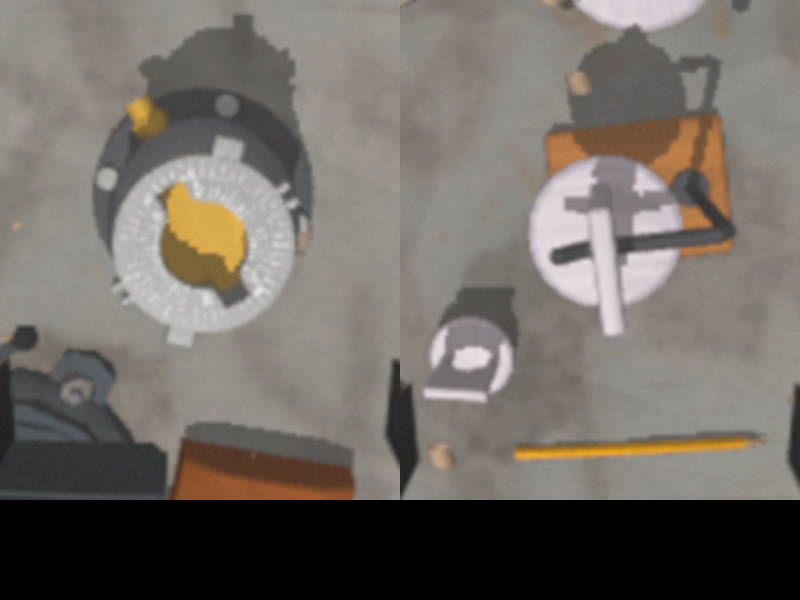

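The left crop (pot) shows the rim centred at crop (204,242), the broad ribs at (228,148) and (181,336), and the slots at upper-left and lower-right. The right crop shows the flange disc at (605,231), the plate top from (600,208) to (615,333), and the rod from tip (557,255) to elbow (730,232). Next I'll fit these numerically.

```bash
cat > fit.py <<'E'
from h import *
from scipy.optimize import least_squares
from scipy.ndimage import map_coordinates
def ortho(name,c,z,half,n):
    st=load(name);im=cv2.imread(f"pics/{name}.png").astype(float)
    g=np.linspace(-half,half,n);u=np.array([[wproj(st,[c[0]+x,c[1]+y,z]) for x in g] for y in g[::-1]])
    return cv2.remap(im.astype(np.uint8),u[...,0].astype(np.float32),u[...,1].astype(np.float32),cv2.INTER_CUBIC)
def circ(name,c,z,rad,angs,lo=6,hi=6):
    st=load(name);im=cv2.cvtColor(cv2.imread(f"pics/{name}.png"),cv2.COLOR_BGR2GRAY).astype(float);c=np.array(c,float)
    for k in range(4):
        P=[]
        for a in angs:
            rs=np.arange(rad-lo,rad+hi,.25);uv=np.array([wproj(st,[c[0]+r*np.cos(a),c[1]+r*np.sin(a),z]) for r in rs])
            v=map_coordinates(im,[uv[:,1],uv[:,0]],order=1);g=np.convolve(v,np.r_[np.ones(6),-np.ones(6)],'same')[6:-6]
            i=g.argmin()
            if g[i]<-150:P.append(c+rs[6+i]*np.array([np.cos(a),np.sin(a)]))
        P=np.array(P)
        f=least_squares(lambda p:np.hypot(*(P-p[:2]).T)-p[2],[*c,rad],loss="soft_l1",f_scale=.5);c=f.x[:2]
    return f.x,len(P),np.sqrt(np.median(f.fun**2))
E
python3 - <<'E'
from fit import *
A=np.radians(np.arange(0,360,4))
print("rim",circ("wpot",[472.7,-9.2],120,36.5,A)); c0=circ("wpot",[472.7,-9.2],120,36.5,A)[0][:2]
print("flange",circ("wcap",[493,295],122,33,A))
q=lambda u,v:(239+u/2.5,79+v/2.5); w=lambda u,v:(238+(u-400)/2.5,69+v/2.5)
s=load("wpot");r1=wplane(s,q(228,140),119);r2=wplane(s,q(180,345),119)
print("ribs",r1,r2,"mid",(r1+r2)/2,"len",np.linalg.norm(r1-r2),"ang",np.degrees(np.arctan2(*(r1-r2)[1::-1])))
im=ortho("wpot",c0,120,45,300);cv2.imwrite("pics/o_pot.png",im)
s=load("wcap")
for n,p,z in(("plate far",(600,208),194.5),("plate near",(614,333),194.5),("tip",(555,255),160),("elbow",(730,233),155),("rod base",(690,185),12)):print(n,wplane(s,w(*p),z).round(1))
c=[493,295];o1=ortho("wcap",c,194.5,45,300);o2=ortho("wcap",c,122,45,300)
cv2.imwrite("pics/ortho.png",np.hstack([cv2.resize(x,(266,266)) for x in(im,o1,o2)]))
E
```

```text
Traceback (most recent call last):
  File "fit.py", line 13, in circ
    rs=np.arange(rad-lo,rad+hi,.25);uv=np.array([wproj(st,[c[0]+r*np.cos(a),c[1]+r*np.sin(a),z]) for r in rs])
                                                 ~~~~~^^^^^^^^^^^^^^^^^^^^^^^^^^^^^^^^^^^^^^^^^^
  File "h.py", line 20, in wproj
    p,T=wcam(st);c=np.linalg.inv(T)@np.r_[P,1];th=np.arctan2(np.hypot(c[0],c[1]),-c[2]);u=np.array([c[0],-c[1]]);u/=np.linalg.norm(u)
        ~~~~^^^^
  File "h.py", line 13, in wcam
    p=viewer.camera_params("wrist");T=np.eye(4);T[:3,:3]=R.from_quat(st["orientation"]).as_matrix();T[:3,3]=st["tool_pos"]
ValueError: time passes only in moves, steps and waits
```

```bash
sed -i 's/^from station.*/&\nWP=viewer.camera_params("wrist")/; s/p=viewer.camera_params("wrist");/p=WP;/' h.py
cat > run.py <<'E'
from fit import *
A=np.radians(np.arange(0,360,4))
print("rim",circ("wpot",[472.7,-9.2],120,36.5,A)); c0=circ("wpot",[472.7,-9.2],120,36.5,A)[0][:2]
print("flange",circ("wcap",[493,295],122,33,A))
q=lambda u,v:(239+u/2.5,79+v/2.5); w=lambda u,v:(238+(u-400)/2.5,69+v/2.5)
s=load("wpot");r1=wplane(s,q(228,140),119);r2=wplane(s,q(180,345),119)
print("ribs",r1,r2,"mid",(r1+r2)/2,"len",np.linalg.norm(r1-r2),"ang",np.degrees(np.arctan2(*(r1-r2)[1::-1])))
im=ortho("wpot",c0,120,45,200)
s=load("wcap")
for n,p,z in(("plate far",(600,208),194.5),("plate near",(614,333),194.5),("tip",(555,255),160),("elbow",(730,233),155),("rod base",(690,185),12)):print(n,wplane(s,w(*p),z).round(1))
c=[493,295];o1=ortho("wcap",c,194.5,45,200);o2=ortho("wcap",c,122,45,200)
cv2.imwrite("pics/ortho.png",np.hstack([cv2.resize(x,(266,266)) for x in(im,o1,o2)]))
E
python3 run.py
```

```text
rim (array([474.42900744,  -6.65140499,  36.84158898]), 51, np.float64(0.1398974762891143))
flange (array([494.54328448, 298.43715184,  32.32527611]), 68, np.float64(0.1677501399748165))
ribs [484.37509481  35.38593165 119.        ] [464.94674695 -49.96134319 119.        ] mid [474.66092088  -7.28770577 119.        ] len 87.5306690453638 ang 77.17579341725337
plate far [492.9 320.  194.5]
plate near [497.5 277.5 194.5]
tip [475.9 297.  160. ]
elbow [542.2 304.5 155. ]
rod base [542.8 305.2  12. ]
```

View pics/ortho.png

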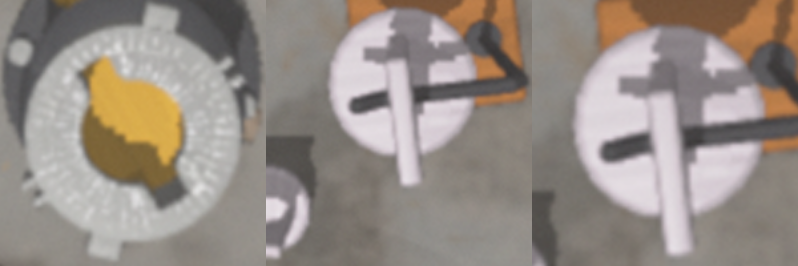

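The numbers agree:
- **Cap:** centre (495, 298.8). The flange fit and the plate agree, with plate length 42.7 against 44 mm. Plate heading is 96.3° and rod yaw 6.3°.
- **Pot:** centre (474.5, -7), rib line at 77.2°, so the slots are at 122.2°.

Now I'll grasp the cap and unhook it.

```bash
python3 - <<'E'
from h import *
y=np.radians(96.3);s6=np.radians(6.3);c=np.array([495,298.8])
f0=env.read_state()["force"]
env.move_l([*c,320],down(y));
print(env.move_l([*c,245.5],rate=100,f_stop=8))
set_gripper(0);st=env.read_state();print(st["time_s"],st["tool_pos"],st["width"],st["grip_force"],st["force"]-f0)
print(env.move_l([*c,259.5],rate=60))
d=-np.array([np.cos(s6),np.sin(s6)]);p=c+65*d
print(env.move_l([*p,259.5],rate=80,f_stop=8)); st=env.read_state();print(st["tool_pos"],st["force"]-f0,st["width"])
E
```

```text
False
6.6417 [494.93380034 298.81825059 245.49514428] 8.02921661420545 29.997514486312866 [-0.02488502 -0.60429528  0.70096193]
False
False
[430.82757908 291.88097931 259.72159594] [ 0.11998208 -1.49442557 -0.65051924] 7.738713771773394
```

```bash
python3 - <<'E'
from h import *
st=env.read_state();p=st["tool_pos"]
env.move_l([p[0],p[1],300],rate=120)
env.reach([474.5,-7,300],down(np.radians(122.2)));env.hold(.3)
st=shot("hover");sc=viewer.camera("scene");print(st["time_s"],st["tool_pos"],st["force"],st["width"],st["qpos"].round(2))
im=cv2.imread("pics/hover.png")
o=np.zeros((400,800,3),np.uint8);o[:,:400]=cv2.resize(im[60:260,220:420],(400,400),interpolation=2);o[:,400:]=cv2.resize(sc[130:230,275:375],(400,400),interpolation=2)
cv2.imwrite("pics/crop3.png",o)
E
```

```text
9.9333 [474.56407803  -6.32031799 299.96834028] [ 0.5502508   0.14549278 -1.7972905 ] 7.982199227190498 [-0.04  0.2   1.96  0.    0.98 -0.6 ]
```

View pics/crop3.png

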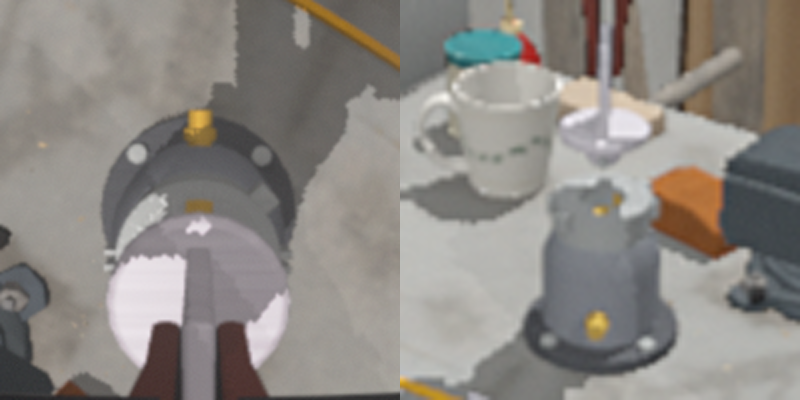

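The cap is held upright above the mouth, with the spigot and the slot (crop (200,207)) exactly in line with the plate. Lowering with a force stop.

```bash
python3 - <<'E'
from h import *
env.move_l([474.5,-7,275],rate=80);env.hold(.2);f0=env.read_state()["force"]
for z in(262,252,248):
    r=env.move_l([474.5,-7,z],rate=30,f_stop=10);st=env.read_state();print(r,st["time_s"],st["tool_pos"],st["force"]-f0,st["wrist_torque"])
    if r:break
E
```

```text
False 11.2833 [474.45801397  -6.98899739 261.82444977] [-0.41329128  0.14571309 -0.30736189] [ 0.0394662  -0.078696   -0.03328712]
False 11.7667 [474.40508868  -6.99578461 251.78433347] [ 0.36815649  0.06737633 -0.07030797] [-0.00757427 -0.10196531  0.03695993]
True 11.975 [475.11256798  -7.18858665 249.24807101] [ 0.18928147 -0.53960629  5.44302177] [-0.16089946  0.02136348 -0.01654152]
```

```bash
python3 - <<'E'
from h import *
env.hold(.3);st=env.read_state();print(st["tool_pos"],st["force"])
for a in(110,100,90,83,77.2):
    env.move_l([474.5,-7,249],down(np.radians(a)),rate=150);env.hold(.1);st=env.read_state();print(a,st["time_s"],st["tool_pos"].round(1),st["force"].round(1),st["wrist_torque"].round(3),st["qpos"][5])
env.hold(.3);st=shot("turned");sc=viewer.camera("scene");im=cv2.imread("pics/turned.png")
q=R.from_quat(st["orientation"]).as_matrix()[:,0];print(np.degrees(np.arctan2(q[1],q[0])),st["width"],st["grip_force"],st["time_s"])
o=np.zeros((400,800,3),np.uint8);o[:,:400]=cv2.resize(im[60:260,220:420],(400,400),interpolation=2);o[:,400:]=cv2.resize(sc[130:230,275:375],(400,400),interpolation=2)
cv2.imwrite("pics/crop4.png",o)
E
```

```text
[475.10627316  -7.18237343 249.25200534] [ 0.32642466 -0.96492867  5.47313238]
110 12.7417 [474.7  -7.1 249.2] [-0.2 -1.1  3.7] [-0.32  -0.033  0.022] -0.3914904626135403
100 13.1667 [474.7  -7.1 249.2] [-0.9 -1.3  5.6] [-0.369  0.046 -0.055] -0.21932628881741703
90 13.5917 [474.6  -7.1 249.2] [-1.6 -1.   6.1] [-0.369  0.158 -0.069] -0.04478815264532754
83 13.9667 [474.5  -7.1 249.2] [-2.2 -1.2  6.4] [-0.451  0.216 -0.012] 0.0773539621203694
77.2 14.3167 [474.4  -7.1 249.2] [-1.7 -0.8  7. ] [-0.323  0.225 -0.006] 0.17852867542629605
77.48953399968948 7.8139184029019875 30.000911951065063 14.6167
```

View pics/crop4.png

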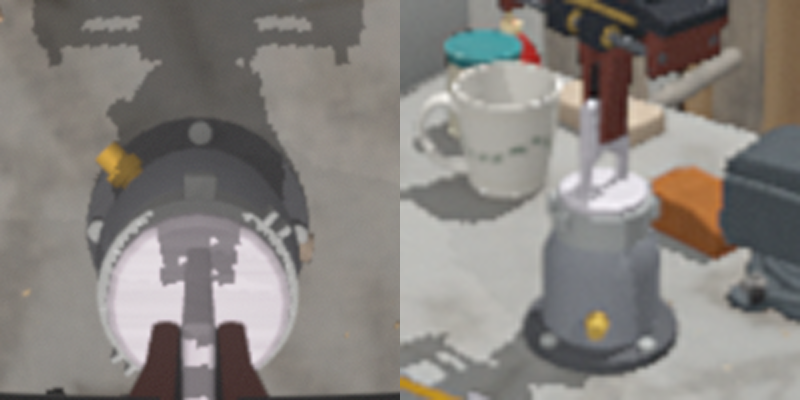

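The plate points at the broad rib (crop (200,187)), the flange lies flat and centred on the rim, and the fingers still grip it. Handing in.

```bash
python3 -c "
from station import workorder
print(workorder.sign_off())"
```

```text
the job is handed in; nothing more can be done
None
```

I seated the cap flat on the pot's rim, turned it 45° clockwise to the broad ribs short of the lock, and handed the job in at about 14.6 s with the fingers still gripping it at 30 N; the sign-off returned no verdict.

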